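# Hang the lopsided sample carrier on the spring balance

### The arm

A 6-joint arm with a two-finger parallel gripper is mounted at the origin on the work surface. World frame = base frame: x ahead of the robot, y to its left, z up, the work surface at z = 0. Lengths are in mm, angles in rad, forces in N, time in s.
With the tool pointing down it reaches from about 350 to 875 mm from the base axis. Payload 4.2 kg.
Tool frame: the origin (TCP) lies at the very end of the fingers, on their centre line; the grasp point (between the pads) lies 19 mm behind it; z points along the fingers, y is the line along which they close (so a half turn about z gives the same grasp; the last joint's range is limited). The gripper opens to 85 mm and grips with 20 to 120 N. Pads are 22 mm wide; open, the fingers measure 114 mm over their backs; the gripper's body (76 mm by 85 mm) begins 54 mm behind the grasp point. The pads swing forward as they close: fully open they stand 13 mm farther back than shut.
Start: joints at [-0.907, 0.385, 0.008, 0, -1.194, -0.259], TCP at [246.16, -574.46, 231.312] pointing down, gripper open.
Joint ranges: [-3.14, 3.14], [-1.21, 2.06], [-1.07, 1.41], [-3.16, 2.05], [-2.99, -0.16], [-3.1, 3.1]. Speed limits (rad/s): [2.79, 2.79, 3.14, 3.14, 3.14, 3.14].

### API

Orientations are given as a unit quaternion [x, y, z, w].
In Python, from bench import arm gives the robot as it stands.
- The arm moves only by the tool servo_tool, never from a script. Its argument "rows" is a list that holds one entry, the list of rows, each a list of 7 numbers: the finger opening in mm, from 0 to 85.4, then the shift along the tool's x, y, z in mm, then the turn, a rotation vector about the tool's x, y, z in rad. A call has 1 to 10 rows; each row is the pose to reach, as a shift and turn from the pose commanded when the call began, along the tool's axes at that moment; what a row does not reach only later rows make up. A row lasts 1/8 s, in which the tool goes at most 62.5 mm and 10.7 degrees, less where a joint would pass 70% of its speed; a pose out of reach is approached as far as the arm can. A call with a gripper value outside its range is refused whole. The fingers move at their own pace and stop on an object; the grip force is fixed at half the most. Time passes only in rows, so rows that repeat a pose let the fingers close. It gives the time, the measured TCP pose, the force, the opening and the grip force at its end, in the units of the state.
- arm.read_state(): the state, without advancing time (a new reading comes with each control period).
- arm.get_image(name): name is "side" or "top" or "wrist"; returns the picture (480x640x3 uint8, red, green, blue); there is no depth.
- arm.camera_params(name): a dict with "intrinsics" (3x3 intrinsics, pixels), "D" ([k1, k2, p1, p2, k3] as OpenCV has them; the pictures are not rectified), "R" (3x3) and "t" (3): a world point X has camera coordinates R X + t. Camera axes: x right, y down, z forward; pixel columns grow to the right and rows downward; lengths in mm; the calibration is good to about 2 mm. A picture is of the moment at which its call begins: read the wrist's pose just before it. camera_params takes no time and is no camera call; for the wrist camera it gives the pose at the moment of the call.
- arm.job_done(): hands the job in; it is judged then, once.
The state is a dict: "clock": time; "joints": joint angles; "joint_vel": joint speeds; "joint_efforts": joint torques, N m; "position": TCP position; "ee_rot": TCP orientation; "contact_force": force on the tool from outside, world axes, zero at the start; "wrist_torque": the same for the moment, N m; "gripper_width": finger opening in mm; "grasp_force": force on a finger pad.
Only numpy, scipy, OpenCV 4.12 (cv2) and the standard library are available. Lean on these libraries where they do the work, as an engineer would, in place of code of your own. Each camera call takes 0.05 s, during which the arm holds its last target. There are 200 camera calls.

### The job

Lift the closed metal sample carrier by its top bar and hang it by that bar in the notch of the spring balance's hook, at the place along the bar where it balances, so that it hangs level; one side of it is heavier and only lifting it shows which and how much. Lower it slowly and let go only once the balance carries the whole weight, without jerking the hook, pressing it down hard or disturbing the other things on the bench.

Things in the scene. Friction and masses are not known exactly. Their poses are not given: they have to be found in the camera images.
- carrier: Closed loose aluminium box, 90 (x) x 220 (y) x 50 mm high, standing flat, 0.57 to 1 kg. A flat upright at each short end carries a straight round steel bar, 10 mm thick, along y: axis 130 mm above the underside, 75 mm clear above the lid. Origin: centre of the underside. Balance point hidden: 18 to 38 mm along y from the middle, either side, 20 mm above the underside. Contents do not shift.
- bar_mid (a point): Middle of the carrier's top bar, on the bar's axis, 130 mm above its underside; axes as the carrier's (y along the bar).
- hook: The balance's hook: steel arm 10 mm wide, from a V notch (90 degrees, open upward, mouth 36 mm, running along y) 90 mm to +x, then at a right angle 200 mm to +y to a carriage on a column. It slides straight down on a lightly damped 100 N/m spring (starts at 0.5 N; 50 to 92 mm down under the carrier, at most 105); over 70 mm/s is a jerk. z up; it never turns.
- hook_seat (a point): Where the axis of a 10 mm bar lies when seated in the notch (the arm then lies between bar and lid): 7 mm above the V's bottom, 11 mm below its rims, 30 mm above the arm's underside; moves with the hook. Unloaded 270 mm above the bench. x: along the arm, away from its tip. The column stands 90 mm to +x and 200 to 270 mm to +y, 348 mm high. The carrier's bar must lie along this y, either way round.
- forging_a: Bystander: loose aluminium lever forging, 150 mm long, 16 mm high, lying between carrier and hook. Origin about its middle, at its underside.
- forging_b: Bystander: loose aluminium lever forging, 130 mm long, 16 mm high, lying at the back between carrier and stand. Origin about its middle, at its underside.
- spray: Bystander: loose green bottle, 56 mm across, 150 mm high, standing on the right. Origin: centre of its underside.
There are look-alikes about, which are no part of the job. Of the things that look like the carrier, take the one that is nearest to the robot's base at the start.

How it is judged:
By the outcome, as a careful person would: the job done as asked, in the order asked, and still so for the second after the job is handed in, with the robot touching nothing.
It also fails if it takes over 72 s, if anything falls off the work surface, if the arm or the gripper's body presses on something with over 40 N, if the wrist force passes 120 N, or if a joint passes its speed limit or range.

## Working session

There is one attempt and no reset: what is moved stays moved. The work goes in short steps, Python scripts to look and compute and a tool call to move; the robot and the scene stay as the last step left them, time stands still between calls to the robot, and variables do not carry over. Pictures are saved under pics/ and viewed, at most 10 in all, crops included, and the job is handed in when it is done.

Besides the shell and the picture viewer there is one more tool, called after "Call:" by a JSON object that holds its "api" and its "payload", one argument or row to a line. servo_tool: Moves the arm, as the interface text tells. Its arguments: {"type":"object","properties":{"rows":{"type":"array"}},"required":["rows"]}

```bash
mkdir -p pics; ls
cat > h.py <<'E'
import numpy as np, cv2
from bench import arm
def save(n,f):
    im=arm.get_image(n); cv2.imwrite('pics/'+f,im[:,:,::-1]); return im
def ray(n,uv,P=None):
    P=P or arm.camera_params(n)
    K,D,R,t=[np.array(P[k],float) for k in("intrinsics","D","R","t")]
    p=cv2.undistortPoints(np.array(uv,float).reshape(-1,1,2),K,D).reshape(-1,2)
    d=np.c_[p,np.ones(len(p))]@R
    return -R.T@t.ravel(), d
def onz(n,uv,z,P=None):
    c,d=ray(n,uv,P); return c+d*((z-c[2])/d[:,2])[:,None]
def proj(n,X,P=None):
    P=P or arm.camera_params(n)
    K,D,R,t=[np.array(P[k],float) for k in("intrinsics","D","R","t")]
    return cv2.projectPoints(np.array(X,float).reshape(-1,1,3),cv2.Rodrigues(R)[0],t.ravel(),K,D)[0].reshape(-1,2)
E
python3 - <<'E'
from h import *
a=save('side','s0.png');b=save('top','t0.png')
for n in('side','top'):
    P=arm.camera_params(n);print(n,-np.array(P['R']).T@np.array(P['t']).ravel(),np.array(P['R'])[2])
print(arm.read_state())
E
```

```text
pics
side [ 610.65966329  848.1576722  1017.60214975] [ 0.02672478 -0.76853893 -0.63924463]
top [ 574.11713805 -158.43805303 1104.90305549] [ 0.06058798  0.02940902 -0.99772953]
{'clock': 0.1, 'joints': array([-9.07372032e-01,  3.85452504e-01,  6.76313192e-03, -4.70254916e-04,
       -1.19398158e+00, -2.58608381e-01]), 'joint_vel': array([ 0.00069989, -0.00295945,  0.0024094 ,  0.00068271,  0.00046647,
        0.00144998]), 'joint_efforts': array([-2.26022712e-03, -3.93318164e+01,  1.88928312e+01,  4.19803396e+00,
       -2.61668894e-03,  1.01701031e-05]), 'position': array([ 245.97986293, -573.9913068 ,  230.34237679]), 'ee_rot': array([-2.00943665e-01,  9.79602326e-01,  9.36681310e-04, -2.21237686e-04]), 'contact_force': array([ 0.29238859, -0.15887718,  0.52324387]), 'wrist_torque': array([-0.01866722, -0.04629956, -0.02169482]), 'grasp_force': 0.0, 'gripper_width': 85.46742925342546}
```

View pics/t0.png

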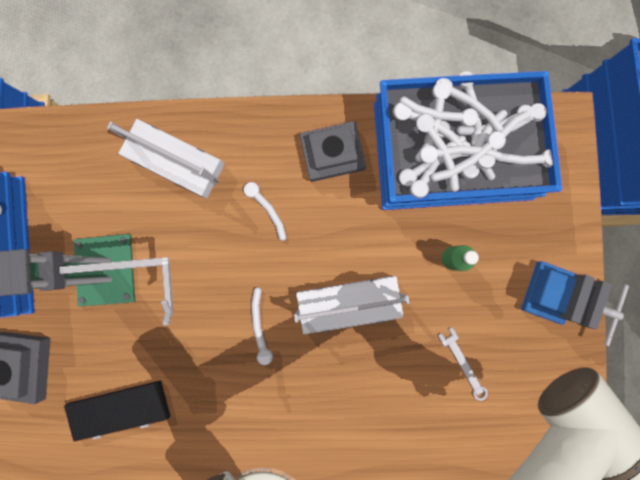

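View pics/s0.png

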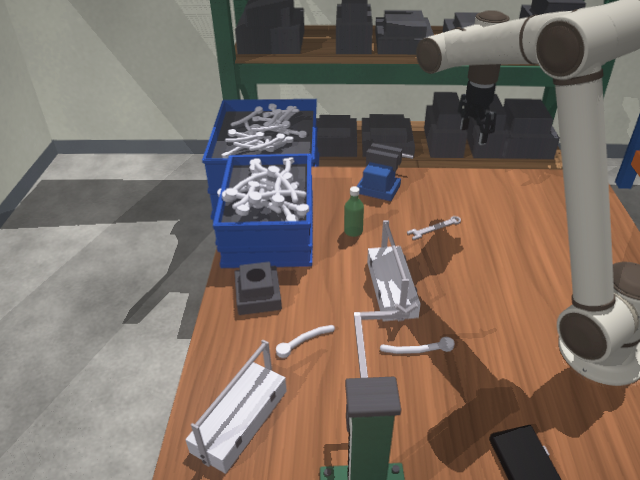

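The top view shows two carrier-like boxes, at about (350,303) and (170,158). The one at (350,303) is nearer the robot's base, which is below the bottom edge, so I take that one. The hook's notch is at about (167,315). I'll enlarge both to confirm.

Run:
```python
import cv2,numpy as np
a=cv2.imread('pics/t0.png')
c=cv2.resize(a[265:345,285:418],(798,480),interpolation=cv2.INTER_CUBIC)
cv2.imwrite('pics/c1.png',c)   # x6, origin 285,265
h=cv2.resize(a[250:335,55:185],(780,510),interpolation=cv2.INTER_CUBIC)
cv2.imwrite('pics/c2.png',h)   # x6, origin 55,250
```

```text
(no output)
```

View pics/c1.png

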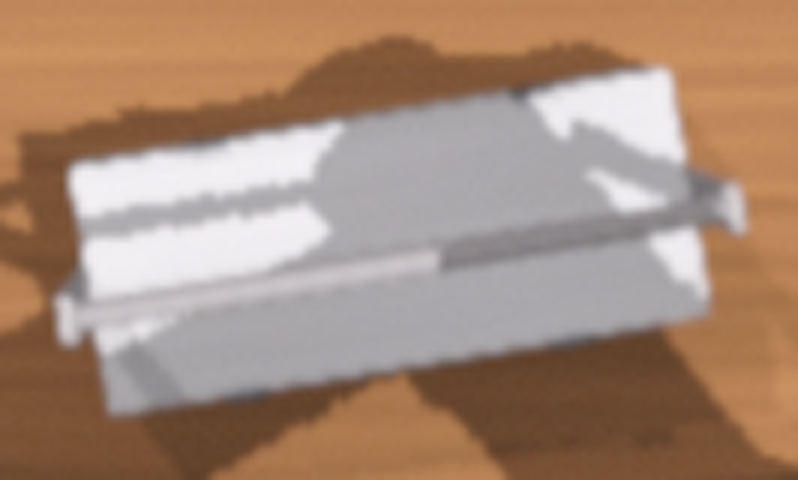

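View pics/c2.png

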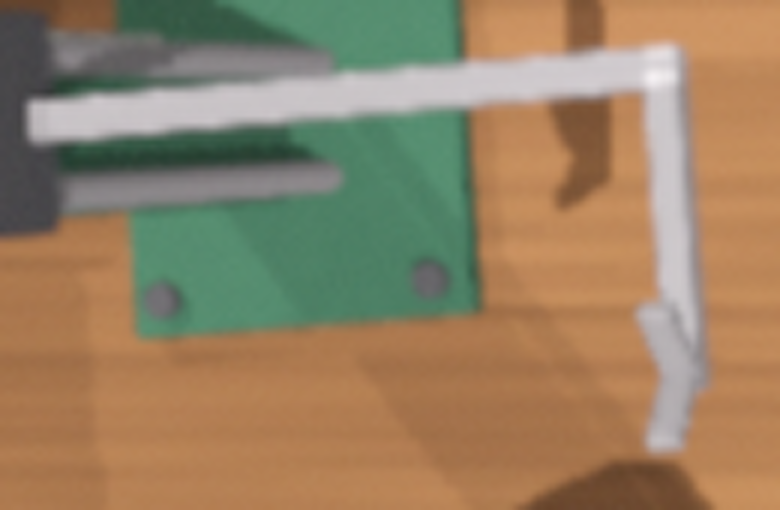

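```bash
python3 - <<'E'
from h import *
f=lambda x,y,o:(o[0]+(x+.5)/6-.5,o[1]+(y+.5)/6-.5)
A=(285,265);B=(55,250)
b=onz('top',[f(68,312,A),f(735,205,A)],130);print('bar',b,np.linalg.norm(b[0]-b[1]),b.mean(0))
L=onz('top',[f(72,162,A),f(668,68,A),f(710,312,A),f(108,412,A)],50);print('lid',L,L.mean(0))
d=b[0]-b[1];print('bar dir deg from y',np.degrees(np.arctan2(-d[0],d[1])))
r=onz('top',[f(655,308,B),f(665,447,B)],281);print('rims',r,r.mean(0),np.linalg.norm(r[0]-r[1]))
for z in(245,250,260):
  q=onz('top',[f(664,65,B),f(40,121,B)],z);d=q[1]-q[0];print(z,q,np.linalg.norm(d),np.degrees(np.arctan2(-d[0],d[1])))
print('side proj seat',proj('side',[r.mean(0),b.mean(0),b[0],b[1]]))
E
python3 - <<'E'
import cv2
a=cv2.imread('pics/s0.png')
c=a[210:370,330:440]
cv2.imwrite('pics/c3.png',cv2.resize(c,None,fx=3.75,fy=3.75,interpolation=cv2.INTER_CUBIC))
E
```

```text
bar [[ 468.52669654  -89.45682548  130.        ]
 [ 500.84187678 -313.23034627  130.        ]] 226.09480198591837 [ 484.68428666 -201.34358587  130.        ]
lid [[ 514.13970048  -86.03916647   50.        ]
 [ 544.75688509 -302.74999315   50.        ]
 [ 456.4120569  -316.05946664   50.        ]
 [ 423.55020361  -97.7756318    50.        ]] [ 484.71471152 -200.65606452   50.        ]
bar dir deg from y 8.217287616549863
rims [[513.38864166 129.15253383 281.        ]
 [473.37553816 126.47439966 281.        ]] [493.38208991 127.81346674 281.        ] 40.102629017601686
245 [[583.91442586 138.70271787 245.        ]
 [568.79979577 339.72236661 245.        ]] 201.58708098770924 4.29996790854852
250 [[583.85745846 136.97496049 250.        ]
 [568.83071404 336.82575857 250.        ]] 200.4149309430026 4.299967908548513
260 [[583.74352366 133.51944572 260.        ]
 [568.89255057 331.03254251 260.        ]] 198.07063085358917 4.299967908548504
side proj seat [[406.61606442 303.44913611]
 [394.5972815  250.42821516]
 [404.61036165 281.80469959]
 [385.74331629 222.75392895]]
```

View pics/c3.png

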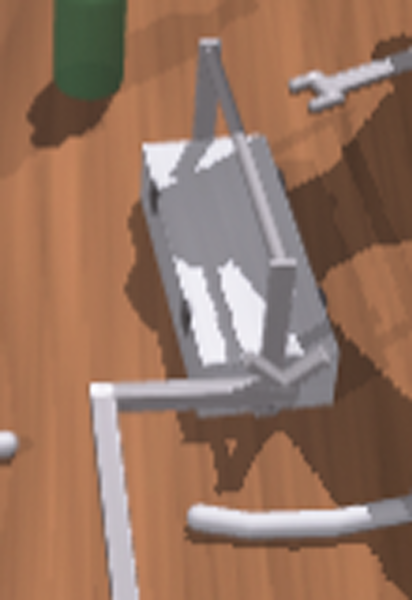

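The side crop matches: the near carrier's bar runs from about (385,221) to (405,280). The V bottom is at about (405,311), with rims at (396,305) and (417,304). These agree with the top-view fixes: bar middle (484.7,-201.3) at yaw 8.2°, hook seat (493.5,128,270) at yaw about 4.2°. The carrier is confirmed as the nearer box.

I'm moving above the bar's middle now.

Call:
{"api": "servo_tool", "payload": {
  "rows": [
    [[60,-366.2,249.1,41.3,0,0,-1.309],[60,-366.2,249.1,41.3,0,0,-1.309],[60,-366.2,249.1,41.3,0,0,-1.309],[60,-366.2,249.1,41.3,0,0,-1.309],[60,-366.2,249.1,41.3,0,0,-1.309],[60,-366.2,249.1,41.3,0,0,-1.309],[60,-366.2,249.1,41.3,0,0,-1.309],[60,-366.2,249.1,41.3,0,0,-1.309],[60,-366.2,249.1,41.3,0,0,-1.309],[60,-366.2,249.1,41.3,0,0,-1.309]]
  ]
}}

```text
clock: 1.35
position: [484.0, -202.2, 190.0]
ee_rot: [0.755, -0.656, -0.0, 0.0]
contact_force: [-0.1, -0.5, 0.5]
gripper_width: 59.6
grasp_force: 0.0
```

Call:
{"api": "servo_tool", "payload": {
  "rows": [
    [[60,0,0,0,0,0,0],[60,0,0,0,0,0,0],[60,0,0,0,0,0,0]]
  ]
}}

```text
clock: 1.72
position: [484.4, -201.7, 190.1]
ee_rot: [0.755, -0.655, 0.0, -0.0]
contact_force: [-1.2, -0.2, -0.6]
gripper_width: 60.1
grasp_force: 0.0
```

Run:
```python
from h import *
s=arm.read_state();print(s['position'],s['ee_rot'],s['joints'],s['wrist_torque'])
P=arm.camera_params('wrist');save('wrist','w1.png')
print(proj('wrist',[[484.7,-201.3,130],[468.5,-89.4,130],[500.8,-313.2,130]],P))
```

```text
[ 484.43465919 -201.73204479  190.08880653] [ 7.55495266e-01 -6.55154102e-01  5.57161793e-05 -4.73221271e-05] [-8.51592611e-02  2.50387446e-01 -2.98568414e-01 -1.28231005e-05
 -1.02169468e+00  2.27189121e-01] [-0.05630402  0.0226181   0.01088346]
[[319.30313492 267.40137345]
 [319.68726586 427.66355472]
 [318.95316469  45.34958576]]
```

View pics/w1.png

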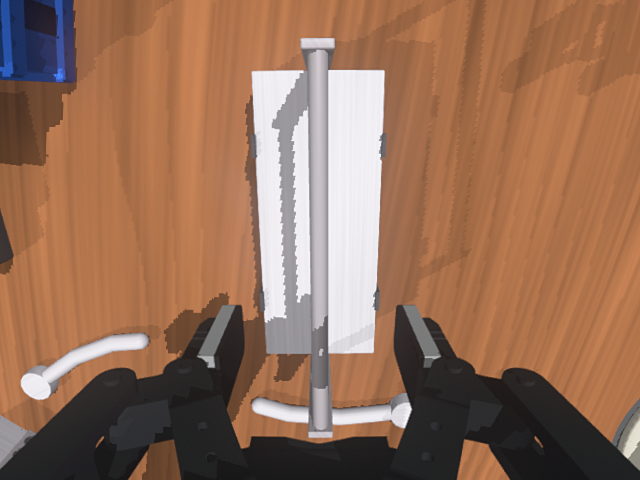

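The bar lies centred between the fingers, with its ends at (318,45) and (320,432). That matches the predictions, so I'll descend and close.

Call:
{"api": "servo_tool", "payload": {
  "rows": [
    [[60,0,0,40,0,0,0],[60,0,0,79,0,0,0],[60,0,0,79,0,0,0],[60,0,0,79,0,0,0]]
  ]
}}

```text
clock: 2.28
position: [485.8, -201.6, 112.4]
ee_rot: [0.756, -0.655, 0.001, -0.0]
contact_force: [1.1, 0.5, 0.2]
gripper_width: 59.7
grasp_force: 0.0
```

```bash
cat >> h.py <<'E'
def wrench(n=10):
    F=[];T=[]
    for i in range(n):
        s=arm.read_state();F.append(s['contact_force']);T.append(s['wrist_torque']);arm.get_image('wrist')
    F=np.array(F);T=np.array(T)
    print(np.round(s['clock'],2),np.round(s['position'],2),s['ee_rot'].round(4),'w',round(s['gripper_width'],2),round(s['grasp_force'],1))
    print('F',F.mean(0).round(3),F.std(0).round(2),'T',T.mean(0).round(4),T.std(0).round(4))
E
python3 -c "from h import *;wrench()"
```

```text
2.72 [ 484.82 -201.29  111.41] [ 7.558e-01 -6.548e-01  3.000e-04 -2.000e-04] w 60.14 0.0
F [ 0.106  0.241 -0.008] [0.45 0.45 0.52] T [ 0.0005 -0.0021 -0.0191] [0.0468 0.0298 0.0299]
```

Call:
{"api": "servo_tool", "payload": {
  "rows": [
    [[0,0,0,0,0,0,0],[0,0,0,0,0,0,0],[0,0,0,0,0,0,0],[0,0,0,0,0,0,0],[0,0,0,0,0,0,0],[0,0,0,0,0,0,0]]
  ]
}}

```text
clock: 3.52
position: [484.3, -201.3, 111.1]
ee_rot: [0.756, -0.655, -0.0, 0.0]
contact_force: [-1.7, 0.4, 3.1]
gripper_width: 7.6
grasp_force: 58.6
```

Call:
{"api": "servo_tool", "payload": {
  "rows": [
    [[0,0,0,-2,0,0,0],[0,0,0,-5,0,0,0],[0,0,0,-8,0,0,0],[0,0,0,-12,0,0,0],[0,0,0,-16,0,0,0],[0,0,0,-20,0,0,0],[0,0,0,-20,0,0,0],[0,0,0,-20,0,0,0]]
  ]
}}

```text
clock: 4.53
position: [484.5, -201.2, 130.9]
ee_rot: [0.756, -0.655, -0.0, -0.0]
contact_force: [-0.4, 1.1, -9.4]
gripper_width: 7.8
grasp_force: 58.3
```

Run:
```python
from h import *
wrench()
save('wrist','w2.png');save('side','s2.png')
```

```text
4.97 [ 484.66 -201.26  130.97] [ 0.7558 -0.6548 -0.      0.    ] w 7.86 58.3
F [-0.055  0.151 -8.72 ] [0.36 0.73 0.5 ] T [ 0.2308  0.0443 -0.0064] [0.0275 0.0415 0.0288]
```

The carrier weighs about 8.7 N. The torque puts its balance point about 27 mm to -y of the middle. The present grip at the middle therefore leaves the notch place free, with about 11 mm between pad and hook. I'll lift on and measure again in the air.

Call:
{"api": "servo_tool", "payload": {
  "rows": [
    [[0,0,0,-10,0,0,0],[0,0,0,-30,0,0,0],[0,0,0,-55,0,0,0],[0,0,0,-80,0,0,0],[0,0,0,-105,0,0,0],[0,0,0,-128,0,0,0],[0,0,0,-143,0,0,0],[0,0,0,-150,0,0,0],[0,0,0,-150,0,0,0],[0,0,0,-150,0,0,0]]
  ]
}}

```text
clock: 6.38
position: [484.0, -201.0, 279.8]
ee_rot: [0.756, -0.655, -0.001, 0.0]
contact_force: [0.0, -0.1, -9.4]
gripper_width: 8.2
grasp_force: 58.5
```

Run:
```python
from h import *
wrench(20)
save('wrist','w3.png')
a=cv2.imread('pics/w2.png');b=cv2.imread('pics/w3.png')
cv2.imwrite('pics/w23.png',cv2.resize(np.hstack([a[:,180:460],b[:,180:460]]),(560,480)))
P=arm.camera_params('wrist');s=arm.read_state()
u=np.array([-.1423,.9898,0]);m=s['position']+[0,0,19]
print(proj('wrist',[m+113*u,m-113*u],P))
```

```text
7.32 [ 484.68 -201.25  281.06] [ 0.7558 -0.6548  0.     -0.    ] w 7.73 58.5
F [ 0.181  0.044 -8.61 ] [0.46 0.5  0.54] T [ 0.2576  0.0406 -0.0098] [0.0343 0.0291 0.0352]
[[320.25109588 547.71508034]
 [320.66568834  -2.72894901]]
```

View pics/w23.png

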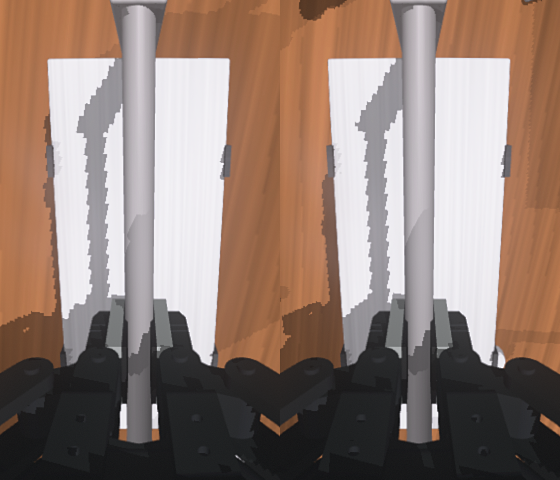

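The picture shows the carrier held firmly with hardly any tilt: far lid edge at v≈59, unchanged between the two frames. I'll quantify the tilt, because it shifts the torque reading.

Run:
```python
from h import *
P=arm.camera_params('wrist');s=arm.read_state();m=s['position']+[0,0,19]
u=np.array([.1423,-.9898,0]);z=np.array([0,0,1.]);x=np.array([.9898,.1423,0])
for a in (0,1,2,3,4):
    t=np.radians(a);U=u*np.cos(t)-z*np.sin(t);Z=z*np.cos(t)+u*np.sin(t)
    print(a,proj('wrist',[m+110*U-80*Z-45*x,m+110*U-80*Z+45*x,m+110*U+5*Z, m+100*U+5*Z],P).round(1).tolist())
```

```text
0 [[413.4, 52.4], [226.3, 52.5], [320.8, 3.9], [320.7, 42.8]]
1 [[412.3, 56.1], [227.3, 56.2], [320.7, 5.5], [320.7, 43.6]]
2 [[411.3, 59.7], [228.3, 59.8], [320.7, 7.2], [320.7, 44.5]]
3 [[410.3, 63.3], [229.3, 63.5], [320.7, 8.9], [320.7, 45.5]]
4 [[409.3, 67.0], [230.2, 67.1], [320.6, 10.7], [320.6, 46.6]]
```

Run:
```python
from h import *
P=dict(arm.camera_params('wrist'));s=arm.read_state()
R=np.array(P['R']);t=np.array(P['t']).ravel()
d=np.array([484.43,-201.73,190.09])-s['position']
P['t']=t-R@d
u=np.array([.1423,-.9898,0]);z=np.array([0,0,1.]);x=np.array([.9898,.1423,0]);m=np.array([484.7,-201.3,130])
print(proj('wrist',[m+110*u-80*z-45*x,m+110*u-80*z+45*x,m+110*u],P).round(1))
```

```text
[[385.9  70.7]
 [252.1  70.8]
 [319.2  52.1]]
```

There is no calibration bias: in w1 the far lid edge is predicted at v=70.7 and seen at about 70. The carrier is therefore tilted about 1.8° heavy end down, which puts the balance point 32.5 mm to -y of the grip. I'll move to the free side of the hook and level the carrier on the way.

Call:
{"api": "servo_tool", "payload": {
  "rows": [
    [[0,-8,5,0,0,0.003,0.006],[0,-24,15,0,0,0.008,0.016],[0,-45,28,0,0,0.013,0.028],[0,-68,42,0,0,0.018,0.042],[0,-90,56,0,0,0.024,0.056],[0,-105,65,0,0,0.029,0.066],[0,-112.3,69.4,0,0,0.031,0.0695],[0,-112.3,69.4,0,0,0.031,0.0695],[0,-112.3,69.4,0,0,0.031,0.0695]]
  ]
}}

```text
clock: 8.55
position: [400.5, -100.2, 281.2]
ee_rot: [0.733, -0.681, 0.012, 0.01]
contact_force: [1.3, 0.6, -9.1]
gripper_width: 7.8
grasp_force: 58.5
```

Call:
{"api": "servo_tool", "payload": {
  "rows": [
    [[0,-7.8,-0.6,-0.2,0,0,0],[0,-26,-1.9,-0.8,0,0,0],[0,-54.5,-4,-1.7,0,0,0],[0,-88.3,-6.5,-2.7,0,0,0],[0,-123.4,-9.1,-3.8,0,0,0],[0,-158.4,-11.7,-4.9,0,0,0],[0,-192.2,-14.1,-6,0,0,0],[0,-220.7,-16.2,-6.8,0,0,0],[0,-244.1,-18,-7.6,0,0,0],[0,-259.7,-19.1,-8.1,0,0,0]]
  ]
}}

```text
clock: 9.8
position: [400.3, 162.1, 281.0]
ee_rot: [0.733, -0.68, 0.012, 0.01]
contact_force: [0.6, -0.5, -7.7]
gripper_width: 7.6
grasp_force: 58.5
```

Run:
```python
from h import *
wrench(20)
P=arm.camera_params('side');save('side','s4.png');a=cv2.imread('pics/s4.png')
cv2.imwrite('pics/c4.png',cv2.resize(a[190:430,300:560],None,fx=2.4,fy=2.4,interpolation=cv2.INTER_CUBIC))
```

```text
10.75 [399.94 160.53 281.11] [ 0.7325 -0.6806  0.0117  0.0101] w 7.76 58.5
F [ 2.480e-01  1.000e-03 -8.692e+00] [0.74 0.71 0.54] T [ 0.4414  0.0264 -0.0026] [0.2115 0.0507 0.0277]
```

View pics/c4.png

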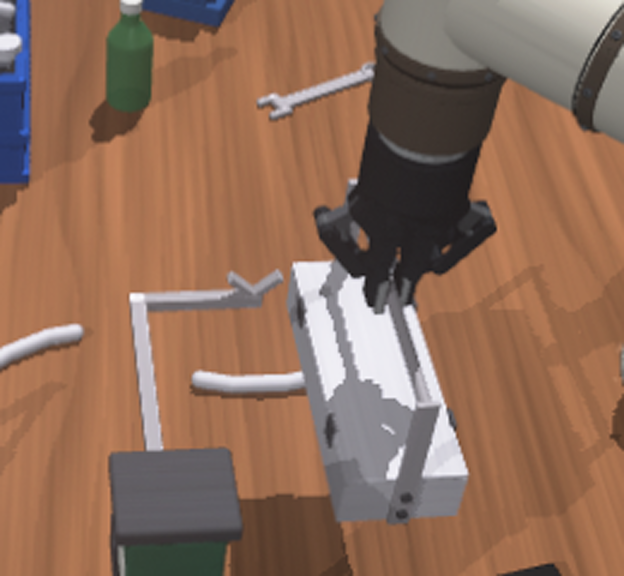

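The carrier sits on the free side of the hook, with the V at crop (255,290) clear of it. The torque was still ringing, so I'll measure again and check the tilt numerically.

Run:
```python
from h import *
wrench(24)
im=save('wrist','w5.png')
def edge(p):
    g=cv2.imread(p,0).astype(float); o=[]
    for c in (255,270,285,350,365,380):
        d=np.diff(g[30:100,c-2:c+3].mean(1)); o.append((int(30+d.argmax()),round(d.max())))
    return o
for f in('w2','w3','w5'):print(f,edge(f'pics/{f}.png'))
```

```text
12.0 [399.93 160.52 281.09] [ 0.7325 -0.6806  0.0117  0.0101] w 7.64 58.5
F [-0.088  0.06  -8.606] [0.5  0.52 0.45] T [ 0.411   0.036  -0.0108] [0.0273 0.0274 0.038 ]
w2 [(58, 55), (57, 55), (57, 71), (57, 76), (57, 85), (57, 91)]
w3 [(57, 57), (57, 63), (57, 67), (57, 86), (57, 97), (57, 90)]
w5 [(58, 136), (58, 128), (58, 101), (58, 81), (58, 113), (58, 97)]
```

The torque jumped only because the tilted tool shifts the sensor's reference point and the gripper's own weight. The readings with the tool vertical stand, so balance is about 32 mm to -y. Next I slide the bar in above the notch.

Call:
{"api": "servo_tool", "payload": {
  "rows": [
    [[0,0.3,-3,0,0,0,0],[0,0.9,-10,0,0,0,0],[0,1.7,-20,0,0,0,0],[0,2.8,-33,0.1,0,0,0],[0,4,-46,0.1,0,0,0],[0,5.1,-59,0.2,0,0,0],[0,6.1,-71,0.2,0,0,0],[0,6.9,-81,0.2,0,0,0],[0,7.5,-88,0.2,0,0,0],[0,7.8,-90.9,0.2,0,0,0]]
  ]
}}

```text
clock: 13.35
position: [491.5, 159.4, 281.1]
ee_rot: [0.732, -0.681, 0.012, 0.01]
contact_force: [-0.3, -0.4, -8.8]
gripper_width: 7.4
grasp_force: 58.5
```

Run:
```python
from h import *
wrench(16)
w=save('wrist','w6.png');s=save('side','s6.png');t=save('top','t6.png')
r=lambda a,f:cv2.resize(a,None,fx=f,fy=f,interpolation=cv2.INTER_CUBIC)
A=r(s[230:350,340:470],3);B=r(w[0:480,190:450][60:420],1)
C=r(t[250:340,110:230],3)
H=np.zeros((560,660,3),np.uint8)
H[:360,:390]=A;H[:360,395:655]=B;H[365:365+195,:360]=C[45:240]
cv2.imwrite('pics/m6.png',H[:,:,::-1])
print(proj('side',[[493.5,128,270],[493.5,128,300]]),proj('wrist',[[493.5,128,270],[493.5,128,263]]+[[493.5+18*k,128+1.3*k,281] for k in(1,-1)]))
```

```text
14.1 [491.14 159.42 281.24] [ 0.7325 -0.6805  0.0117  0.0101] w 7.54 58.5
F [-0.178  0.011 -8.577] [0.55 0.48 0.5 ] T [ 0.4072  0.0454 -0.0112] [0.0331 0.0417 0.0289]
[[406.06700733 307.6834925 ]
 [407.4261083  296.19262142]] [[320.3415111  239.37554549]
 [320.29072475 234.93317708]
 [273.8346387  247.11502543]
 [367.02412744 247.17238462]]
```

View pics/m6.png

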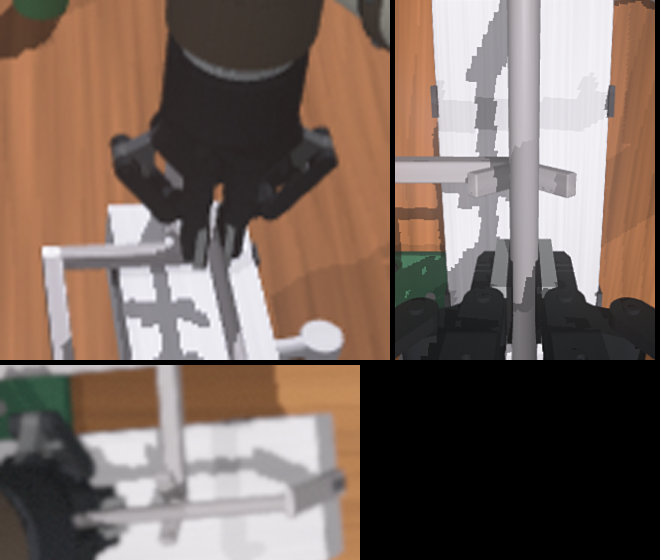

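The bar (wrist panel x 511–539) is centred over the V, whose tips are at x≈468 and 576. The hook sits about 1 mm farther to -y than assumed and the yaw matches. I'll shift 1 mm and lower slowly.

Call:
{"api": "servo_tool", "payload": {
  "rows": [
    [[0,0.8,0.1,4,0,0,0],[0,0.7,0.1,10,0,0,0],[0,0.5,0.1,16,0,0,0],[0,0.4,0.1,21,0,0,0],[0,0.2,0.1,25,0,0,0],[0,0.1,0.1,28,0,0,0],[0,0,0.1,31,0,0,0],[0,-0.1,0.1,34,0,0,0],[0,-0.1,0.1,37,0,0,0],[0,-0.2,0.1,40,0,0,0]]
  ]
}}

```text
clock: 15.55
position: [491.5, 158.5, 241.4]
ee_rot: [0.733, -0.681, 0.012, 0.01]
contact_force: [0.4, 0.0, -6.5]
gripper_width: 8.1
grasp_force: 58.7
```

```bash
python3 -c "from h import *;wrench(10)"
```

```text
16.0 [491.39 158.51 241.45] [ 0.7326 -0.6805  0.0118  0.0098] w 7.85 58.7
F [ 1.068  0.544 -6.87 ] [0.49 0.57 0.5 ] T [ 0.4854 -0.2108  0.0563] [0.0343 0.072  0.0239]
```

The hook is taking load. A 1 N sideways force shows the bar resting on the -x flank, so I'll shift 2 mm to +x while lowering on.

Call:
{"api": "servo_tool", "payload": {
  "rows": [
    [[0,0,-0.5,2,0,0,0],[0,-0.1,-1,5,0,0,0],[0,-0.2,-1.5,9,0,0,0],[0,-0.3,-2,13,0,0,0],[0,-0.4,-2,17,0,0,0],[0,-0.5,-2,21,0,0,0],[0,-0.6,-2,25,0,0,0],[0,-0.8,-2,29,0,0,0],[0,-0.9,-2,32,0,0,0],[0,-0.9,-2,34,0,0,0]]
  ]
}}

```text
clock: 17.3
position: [492.5, 158.3, 207.0]
ee_rot: [0.732, -0.681, 0.011, 0.011]
contact_force: [-6.1, 1.4, -3.7]
gripper_width: 8.1
grasp_force: 59.1
```

```bash
python3 -c "from h import *;wrench(10)"
```

```text
17.75 [492.58 158.33 207.23] [ 0.7325 -0.6806  0.0114  0.0107] w 7.8 59.2
F [-5.45   1.969 -3.455] [0.35 0.51 0.3 ] T [ 0.8117  1.5398 -0.1754] [0.0345 0.0512 0.0343]
```

Call:
{"api": "servo_tool", "payload": {
  "rows": [
    [[0,-0.1,0.3,2,0,0,0],[0,-0.3,0.6,5,0,0,0],[0,-0.5,0.7,9,0,0,0],[0,-0.6,0.7,13,0,0,0],[0,-0.7,0.7,17,0,0,0],[0,-0.8,0.7,21,0,0,0],[0,-0.9,0.7,24,0,0,0],[0,-1,0.7,27,0,0,0],[0,-1,0.7,29,0,0,0],[0,-1.1,0.7,30,0,0,0]]
  ]
}}

```text
clock: 19.05
position: [492.6, 158.4, 177.2]
ee_rot: [0.733, -0.681, 0.012, 0.01]
contact_force: [-4.8, 0.1, -0.1]
gripper_width: 7.9
grasp_force: 59.4
```

```bash
python3 -c "from h import *;wrench(10)"
```

```text
19.5 [492.55 158.42 177.27] [ 0.7325 -0.6806  0.0118  0.0102] w 8.02 59.4
F [-5.096 -0.116 -0.715] [0.43 0.4  0.53] T [ 0.1312  1.3315 -0.1432] [0.0251 0.05   0.0211]
```

Call:
{"api": "servo_tool", "payload": {
  "rows": [
    [[0,0,0.2,1,0,0,0],[0,0,0.4,2,0,0,0],[0,-0.1,0.6,3,0,0,0],[0,-0.1,0.6,4,0,0,0],[0,-0.1,0.6,5,0,0,0],[0,-0.2,0.6,5,0,0,0]]
  ]
}}

```text
clock: 20.3
position: [492.3, 158.5, 172.3]
ee_rot: [0.733, -0.681, 0.012, 0.01]
contact_force: [-1.6, -1.3, -0.5]
gripper_width: 8.2
grasp_force: 59.4
```

```bash
python3 -c "from h import *;wrench(10)"
```

```text
20.75 [492.23 158.5  172.37] [ 0.7326 -0.6805  0.0119  0.0099] w 7.63 59.4
F [-1.147 -1.948 -0.18 ] [0.64 0.52 0.54] T [-0.4187  0.3214 -0.0587] [0.0569 0.0955 0.0336]
```

Call:
{"api": "servo_tool", "payload": {
  "rows": [
    [[0,0.2,0.1,0,0,0,0],[0,0.4,0.2,0.5,0,0,0],[0,0.4,0.2,0.5,0,0,0]]
  ]
}}

```text
clock: 21.18
position: [492.1, 158.4, 171.9]
ee_rot: [0.733, -0.68, 0.012, 0.01]
contact_force: [-0.2, -1.0, 0.3]
gripper_width: 7.9
grasp_force: 59.4
```

```bash
python3 -c "from h import *;wrench(10)"
```

```text
21.62 [492.09 158.43 171.87] [ 0.7326 -0.6805  0.0118  0.0096] w 8.19 59.4
F [ 0.17   0.011 -0.153] [0.42 0.7  0.37] T [ 0.1281 -0.0806  0.001 ] [0.1296 0.0584 0.0467]
```

The wrist force is now nearly zero, so the balance carries the whole weight. I'll open partway and check.

Call:
{"api": "servo_tool", "payload": {
  "rows": [
    [[12,0,0,0,0,0,0],[16,0,0,0,0,0,0],[22,0,0,0,0,0,0],[28,0,0,0,0,0,0],[34,0,0,0,0,0,0],[40,0,0,0,0,0,0],[40,0,0,0,0,0,0],[40,0,0,0,0,0,0]]
  ]
}}

```text
clock: 22.68
position: [491.8, 158.0, 171.7]
ee_rot: [0.733, -0.681, 0.012, 0.01]
contact_force: [-1.0, 0.4, -0.0]
gripper_width: 40.1
grasp_force: 0.0
```

Run:
```python
from h import *
wrench(20)
save('wrist','w8.png');save('side','s8.png')
P=arm.camera_params('wrist')
g=cv2.imread('pics/w8.png',0).astype(float)
for c in (250,270,285,350,365,385):
    d=np.diff(g[20:110,c-2:c+3].mean(1)); print(c,20+int(d.argmax()),round(d.max()),end='; ')
s=arm.read_state();b=np.array([492.0,159.0,0]);
u=np.array([.0732,-.9973,0]);x=np.array([.9973,.0732,0]);z=np.array([0,0,1.])
n=np.array([492.1,159.0,172+19])+u*32
for a in(-4,-2,0,2,4):
    t=np.radians(a);U=u*np.cos(t)-z*np.sin(t);Z=z*np.cos(t)+u*np.sin(t)
    print(a,proj('wrist',[n+78*U-80*Z+45*x,n+78*U-80*Z-45*x,n+78*U+5*Z],P).round(1).tolist())
```

```text
23.62 [491.78 158.06 171.71] [ 0.7325 -0.6806  0.0117  0.0102] w 39.89 0.0
F [-0.092 -0.135 -0.073] [0.59 0.59 0.47] T [ 0.0627  0.0056 -0.0042] [0.0318 0.0256 0.025 ]
250 61 82; 270 61 68; 285 61 63; 350 61 61; 365 61 79; 385 61 107; -4 [[224.3, 45.6], [414.4, 45.5], [319.5, 3.8]]
-2 [[226.0, 52.6], [412.7, 52.4], [319.5, 5.5]]
0 [[227.5, 59.6], [411.2, 59.4], [319.5, 7.6]]
2 [[229.0, 66.5], [409.7, 66.3], [319.5, 9.9]]
4 [[230.4, 73.3], [408.3, 73.1], [319.5, 12.4]]
```

The tilt is about 0.6°, essentially level. I'll retreat straight up.

Call:
{"api": "servo_tool", "payload": {
  "rows": [
    [[50,0,0,0,0,0,0],[50,0.2,0,-6,0,0,0],[50,0.5,0,-16,0,0,0],[50,1,0,-32,0,0,0],[50,1.7,0,-55,0,0,0],[50,2.5,0,-80,0,0,0],[50,3.3,0,-105,0,0,0],[50,3.9,0,-125,0,0,0],[50,4.3,0,-140,0,0,0],[50,4.3,0,-140,0,0,0]]
  ]
}}

```text
clock: 25.02
position: [492.0, 158.4, 313.2]
ee_rot: [0.733, -0.681, 0.012, 0.009]
contact_force: [0.0, -0.1, 0.7]
gripper_width: 50.0
grasp_force: 0.0
```

Run:
```python
from h import *
wrench(16)
s=save('side','s9.png');w=save('wrist','w9.png')
a=cv2.resize(s[200:470,290:560],(540,540),interpolation=cv2.INTER_CUBIC)
b=cv2.resize(w,(320,240))[:, 65:315]
H=np.zeros((540,795,3),np.uint8);H[:,:540]=a;H[:240,545:]=b
cv2.imwrite('pics/m9.png',H[:,:,::-1])
```

```text
25.78 [491.62 158.08 311.76] [ 0.7325 -0.6806  0.0117  0.0102] w 50.07 0.0
F [-0.185  0.172 -0.029] [0.39 0.51 0.4 ] T [ 0.0745 -0.0003 -0.0068] [0.0269 0.0277 0.0361]Traceback (most recent call last):
  File "<stdin>", line 3, in <module>
  File "h.py", line 4, in save
    im=arm.get_image(n); cv2.imwrite('pics/'+f,im[:,:,::-1]); return im
ValueError: 200 camera calls are used up
```

The camera calls are used up, so my last evidence is the side picture taken after release.

Run:
```python
import cv2
s=cv2.imread('pics/s8.png');cv2.imwrite('pics/m9.png',cv2.resize(s[200:470,270:570],(600,540),interpolation=cv2.INTER_CUBIC))
```

```text
(no output)
```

View pics/m9.png

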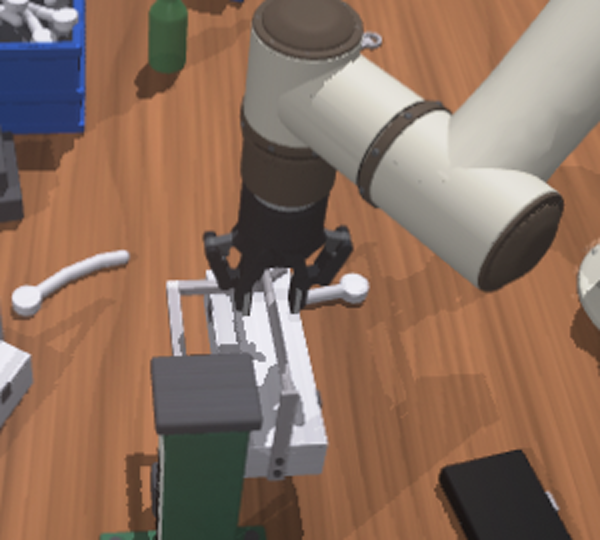

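Call:
{"api": "servo_tool", "payload": {
  "rows": [
    [[50,0,0,0,0,0,0],[50,0,0,0,0,0,0],[50,0,0,0,0,0,0],[50,0,0,0,0,0,0],[50,0,0,0,0,0,0],[50,0,0,0,0,0,0],[50,0,0,0,0,0,0],[50,0,0,0,0,0,0]]
  ]
}}

```text
clock: 26.88
position: [491.6, 158.1, 311.8]
ee_rot: [0.733, -0.681, 0.012, 0.01]
contact_force: [0.7, -0.1, 0.1]
gripper_width: 50.0
grasp_force: 0.0
```

The carrier hangs on the hook with its bar free between the open fingers at about (270,300), and the forgings and bottle are untouched. The gripper is now clear of it, so I'm handing in.

```bash
python3 -c "from bench import arm;print(arm.job_done())"
```

```text
the job is handed in; nothing more can be done
None
```

The carrier hangs by its bar in the hook's notch, within about 0.6° of level when I measured it just after letting go, and the job is handed in at about 27 s; the cameras ran out before I could look again after pulling the gripper up.

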